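# Sort the printer spares into their trays

## Robot

A 7-joint arm with a two-finger parallel gripper is mounted at the origin on the work surface. World frame = base frame: x ahead of the robot, y to its left, z up, the work surface at z = 0. Lengths are in mm, angles in rad, forces in N, time in s.
With the tool pointing down it reaches from about 425 to 875 mm from the base axis. Payload 9.9 kg.
Tool frame: the origin (TCP) lies midway between the tips of the shut fingers; the grasp point (between the pads) lies 19 mm behind it; z points along the fingers, y is the line along which they close (so a half turn about z gives the same grasp; the last joint's range is limited). The gripper opens to 85 mm and grips with 20 to 120 N. Pads are 22 mm wide; open, the fingers measure 114 mm over their backs; the gripper's body (76 mm by 85 mm) begins 54 mm behind the grasp point. The pads swing forward as they close: fully open they stand 13 mm farther back than shut.
Start: joints at [-1.221, 0.576, 0.025, 1.437, -0.015, 1.129, -0.057], TCP at [283.711, 612.485, 231.289] pointing down, gripper open.
Joint ranges: [-2.76, 2.76], [-0.34, 2.15], [-1.52, 1.57], [0.19, 2.46], [-1.09, 4.23], [0.17, 1.99], [-2.82, 2.82]. Speed limits (rad/s): [2.22, 2.22, 3.01, 3.01, 3.14, 3.14, 3.14].

## Interface

Orientations are given as a 3x3 rotation matrix whose columns are the frame's x, y, z axes.
In Python, from rig import r gives the robot as it stands.
- The arm moves only by the tool carry_out, never from a script. Its argument "targets" is one flat list of numbers, 6 for each row, row after row: the shift along the tool's x, y, z each as a share of 0.6 m, from -1 to 1, then the turn, a rotation vector about the tool's x, y, z each as a share of 2 rad, from -1 to 1. In form: [tx, ty, tz, rx, ry, rz, tx, ty, tz, rx, ry, rz, ...]. A call has 1 to 10 rows; each row is the pose to reach, as a shift and turn from the pose commanded when the call began, along the tool's axes at that moment; what a row does not reach only later rows make up. A row lasts 1/10 s, in which the tool goes at most 50 mm and 8.59 degrees, less where a joint would pass 70% of its speed; a pose out of reach is approached as far as the arm can. A call with a number of a shift or a turn outside -1 to 1 is refused whole. A call with a gripper value outside its range is refused whole. "fingers" is the closure, from -1 (fully open) to 1 (shut), set as the call begins (left out, the last holds). The fingers move at their own pace and stop on an object; the grip force is fixed at half the most. Time passes only in rows, so rows that repeat a pose let the fingers close. It gives the time, the measured TCP pose, the force, the opening and the grip force at its end, in the units of the state.
- r.get_obs(): the state, without advancing time (a new reading comes with each control period).
- r.camera(name): name is "scene" or "side" or "wrist"; returns (picture, depth): 384x512x3 uint8, blue, green, red; 384x512 float32, mm along the optical axis (not along the pixel's ray), 0 where there is no reading.
- r.camera_params(name): a dict with "K" (3x3 intrinsics, pixels), "world_from_camera" (4x4, takes a point from camera to world coordinates); the wrist camera has in their place "hand_eye" (4x4, takes a point from camera to tool coordinates, whose origin is the TCP and whose axes are the flange's). Camera axes: x right, y down, z forward; pixel columns grow to the right and rows downward; lengths in mm; the calibration is good to about 2 mm. A picture is of the moment at which its call begins: read the wrist's pose just before it. camera_params takes no time and is no camera call.
- r.finish_job(): hands the job in; it is judged then, once.
The state is a dict: "clock": time; "qpos": joint angles; "dq": joint speeds; "effort": joint torques, N m; "ee_pos": TCP position; "tool_rot": TCP orientation; "ft_force": force on the tool from outside, world axes, zero at the start; "moment": the same for the moment, N m; "gripper_width": finger opening in mm; "finger_force": force on a finger pad.
Only numpy, scipy, OpenCV 4.12 (cv2) and the standard library are available. Lean on these libraries where they do the work, as an engineer would, in place of code of your own. Each camera call takes 0.05 s, during which the arm holds its last target. There are 200 camera calls.

## Task

Sort the loose printer spares on the bench into the three trays: both flanged bearings into the round dish, both white rod holders into the long narrow tray, and the stepper motor into the small square tray. Set each one down inside its tray without dropping it, so that it ends flat on the tray floor and upright (bearings on their flange, rod holders on their foot, motor with its shaft up).

Things in the scene. Friction and masses are not known exactly. Their poses are not given: they have to be found in the camera images.
- bearing0_c (a point): One of two alike: a flanged linear bearing, bright steel: a round barrel of 28 mm diameter, dark at its bore, standing on a round flange of 48 mm diameter and 6 mm thickness; 50 mm tall in all, 0.16 kg. At the start it stands upright on the bench, flange down. The point is its centre, on the axis, half-way up (25 mm above the underside); z is its axis, up.
- bearing1_c (a point): The other one: a flanged linear bearing, bright steel: a round barrel of 28 mm diameter, dark at its bore, standing on a round flange of 48 mm diameter and 6 mm thickness; 50 mm tall in all, 0.16 kg. At the start it stands upright on the bench, flange down. The point is its centre, on the axis, half-way up (25 mm above the underside); z is its axis, up.
- holder0_c (a point): One of two alike: a white printed rod holder: a foot 60 mm long, 20 mm wide and 10 mm high, with a block 30 mm long and 20 mm wide standing on its middle to 52 mm above the underside (slot in the top, cross hole); 0.06 kg. At the start it stands on its foot. Best taken across its 20 mm width, by the block. The point is its centre, half-way up (26 mm above the underside); x runs along the 60 mm length, y across the width, z up.
- holder1_c (a point): The other one: a white printed rod holder: a foot 60 mm long, 20 mm wide and 10 mm high, with a block 30 mm long and 20 mm wide standing on its middle to 52 mm above the underside (slot in the top, cross hole); 0.06 kg. At the start it stands on its foot. Best taken across its 20 mm width, by the block. The point is its centre, half-way up (26 mm above the underside); x runs along the 60 mm length, y across the width, z up.
- motor_c (a point): The stepper motor: a square body 42 x 42 mm, 48 mm tall, dark with aluminium ends, and a round boss and thin shaft (5 mm) on top that reach 68 mm above the underside; 0.3 kg. At the start it stands shaft up. The point is the centre of the square body (24 mm above the underside); x and y are normal to the body's side faces, z up along the shaft.
- dish: The round aluminium dish, fixed to the bench: outside diameter 150 mm, inside 140 mm, rim 12 mm above the bench, flat floor 4 mm above the bench. Origin: centre of its underside, on the bench.
- longtray: The long narrow aluminium tray, fixed to the bench: outside 58 x 170 mm, inside 48 x 160 mm, rim 12 mm above the bench, flat floor 5 mm above the bench. Origin: centre of its underside; y runs along its length, x across.
- squaretray: The small square aluminium tray, fixed to the bench: outside 76 x 76 mm, inside 66 x 66 mm, rim 12 mm above the bench, flat floor 5 mm above the bench. Origin: centre of its underside; x and y are normal to its sides.
Things that resemble listed ones, but are neither listed nor needed, are in the scene too. What is shaped like the part that bears bearing0_c but green is not meant.

How it is judged (in metres and radians):
At the end, for the whole second after the job is handed in: Bearings in the round dish (axis within 48 mm of its centre), rod holders in the long tray (within 17 mm across, 54 mm along of its centre), motor in the square tray (within 15 mm each way); each flat on the floor (height within 3 mm), upright within 0.08 rad, released, at rest (horizontal distance between each of bearing0_c, bearing1_c and dish below 0.048 m and height (world z) of bearing0_c between 0.026 and 0.032 m and angle between each of bearing0_c, bearing1_c, holder0_c, holder1_c, motor_c's own z axis and vertical below 0.08 rad and linear speed of each of bearing0, bearing1, holder0, holder1, motor below 0.02 m/s and height (world z) of bearing1_c between 0.026 and 0.032 m and x of holder0_c in the frame of longtray between -0.017 and 0.017 m and y of holder0_c in the frame of longtray between -0.054 and 0.054 m and height (world z) of holder0_c between 0.028 and 0.034 m and x of holder1_c in the frame of longtray between -0.017 and 0.017 m and y of holder1_c in the frame of longtray between -0.054 and 0.054 m and height (world z) of holder1_c between 0.028 and 0.034 m and x of motor_c in the frame of squaretray between -0.015 and 0.015 m and y of motor_c in the frame of squaretray between -0.015 and 0.015 m and height (world z) of motor_c between 0.026 and 0.032 m); the robot touches nothing.
It fails at once if the first bearing is dropped or thrown: it moves faster than 0.6 m/s with no finger touching it (a free fall of about 18 mm) (linear speed of bearing0 above 0.6 m/s and contact force between the fingers and bearing0 below 0.05 N).
It fails at once if the second bearing is dropped or thrown: it moves faster than 0.6 m/s with no finger touching it (a free fall of about 18 mm) (linear speed of bearing1 above 0.6 m/s and contact force between the fingers and bearing1 below 0.05 N).
It fails at once if the first rod holder is dropped or thrown: it moves faster than 0.6 m/s with no finger touching it (a free fall of about 18 mm) (linear speed of holder0 above 0.6 m/s and contact force between the fingers and holder0 below 0.05 N).
It fails at once if the second rod holder is dropped or thrown: it moves faster than 0.6 m/s with no finger touching it (a free fall of about 18 mm) (linear speed of holder1 above 0.6 m/s and contact force between the fingers and holder1 below 0.05 N).
It fails at once if the motor is dropped or thrown: it moves faster than 0.6 m/s with no finger touching it (a free fall of about 18 mm) (linear speed of motor above 0.6 m/s and contact force between the fingers and motor below 0.05 N).
It also fails if it takes over 99 s, if anything falls off the work surface, if the arm or the gripper's body presses on something with over 40 N, if the wrist force passes 120 N, or if a joint passes its speed limit or range.

## Working session

There is one attempt and no reset: what is moved stays moved. The work goes in short steps, Python scripts to look and compute and a tool call to move; the robot and the scene stay as the last step left them, time stands still between calls to the robot, and variables do not carry over. Pictures are saved under pics/ and viewed, at most 14 in all, crops included, and the job is handed in when it is done.

Besides the shell and the picture viewer there is one more tool, called after "Call:" by a JSON object that holds its "fn" and its "kwargs". carry_out: Moves the arm, as the interface text tells. Shift numbers are shares of 0.6 m and turn numbers shares of 2 rad, none past 1 either way. Its arguments: {"type":"object","properties":{"targets":{"type":"array"},"fingers":{"type":"number"}},"required":["targets"]}

```bash
ls; mkdir -p pics; python3 - <<'E'
from rig import r
import cv2,numpy as np
o=r.get_obs();print(o['clock'],o['ee_pos'],o['tool_rot'],o['gripper_width'])
for n in('scene','side'):
    im,d=r.camera(n);cv2.imwrite(f'pics/{n}0.png',im);np.save(f'pics/{n}0d.npy',d);p=r.camera_params(n);print(n,p['K'],p['world_from_camera'])
print(r.camera_params('wrist'))
E
```

```text
pics
0.0 [283.52169768 612.05687685 230.44567617] [[-9.07376726e-01  4.20317801e-01 -6.49948545e-04]
 [ 4.20318300e-01  9.07375427e-01 -1.53636213e-03]
 [-5.60130139e-05 -1.66724451e-03 -9.99998609e-01]] 85.50494960608516
scene [[423.18641715   0.         255.49221683]
 [  0.         423.18641715 191.75593835]
 [  0.           0.           1.        ]] [[-1.41208109e-01  8.24202632e-01 -5.48407049e-01  1.07164707e+03]
 [ 9.89901669e-01  1.24518309e-01 -6.77486278e-02  5.88066509e+01]
 [ 1.24481209e-02 -5.52435709e-01 -8.33462556e-01  8.93498612e+02]
 [ 0.00000000e+00  0.00000000e+00  0.00000000e+00  1.00000000e+00]]
side [[348.20590504   0.         258.18723101]
 [  0.         348.20590504 195.48159318]
 [  0.           0.           1.        ]] [[-9.53663364e-01 -2.12055885e-01  2.13444349e-01  3.50659941e+02]
 [-3.00827495e-01  6.84728847e-01 -6.63814149e-01  5.10722548e+02]
 [-5.38580589e-03 -6.97265163e-01 -7.16793056e-01  6.13262231e+02]
 [ 0.00000000e+00  0.00000000e+00  0.00000000e+00  1.00000000e+00]]
{'K': array([[301.46122977,   0.        , 254.4232666 ],
       [  0.        , 301.46122977, 189.06323768],
       [  0.        ,   0.        ,   1.        ]]), 'hand_eye': array([[-1.09151636e-04, -9.64599917e-01, -2.63717629e-01,
         6.62015237e+01],
       [ 9.99999597e-01,  1.29809427e-04, -8.88699613e-04,
        -6.80499838e-01],
       [ 8.91472608e-04, -2.63717619e-01,  9.64599514e-01,
        -1.42743993e+02],
       [ 0.00000000e+00,  0.00000000e+00,  0.00000000e+00,
         1.00000000e+00]])}
```

View pics/scene0.png

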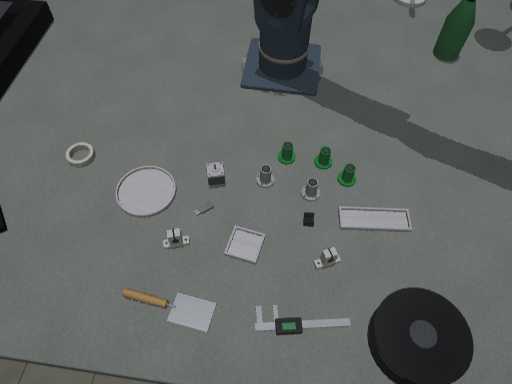

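View pics/side0.png

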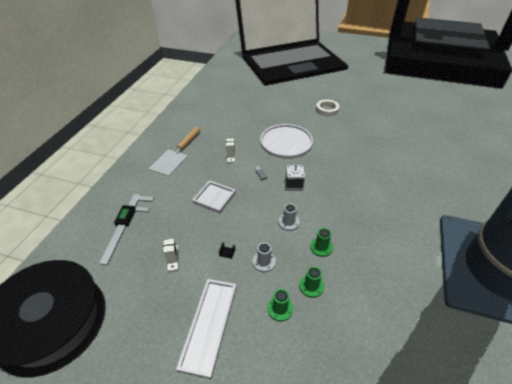

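The scene view shows these candidates:
- **Steel bearings:** (265,176) and (312,188). The three similar green ones at (287,152), (324,157) and (348,175) are not meant.
- **White holders:** (176,238) and (328,258).
- **Motor:** (216,174). The small black clip at (309,219) and the grey piece at (204,208) are not wanted.
- **Trays:** dish at (146,190), long tray at (375,218), square tray at (245,244). The ring at (80,154) and the scraper blade at (192,311) look similar but are not trays.

```bash
cat >h.py <<'E'
import cv2,numpy as np
from rig import r
def cloud(K,T,d):
    v,u=np.mgrid[:d.shape[0],:d.shape[1]]
    P=np.stack([(u-K[0,2])/K[0,0]*d,(v-K[1,2])/K[1,1]*d,d],-1)
    W=P@T[:3,:3].T+T[:3,3]; W[d<=0]=np.nan; return W
def near(W,xy,rad,z0,z1):
    m=(np.hypot(W[...,0]-xy[0],W[...,1]-xy[1])<rad)&(W[...,2]>z0)&(W[...,2]<z1); return W[m]
def circ(p):
    A=np.c_[2*p[:,:2],np.ones(len(p))];s=np.linalg.lstsq(A,(p[:,:2]**2).sum(1),rcond=None)[0]
    return s[:2],np.sqrt(s[2]+s[:2]@s[:2])
E
python3 - <<'E'
from h import *
C={}
for n in('scene','side'):
    p=r.camera_params(n);C[n]=cloud(p['K'],p['world_from_camera'],np.load(f'pics/{n}0d.npy'))
W=C['scene']
px=dict(b0=(265,172),b1=(312,184),h0=(175,234),h1=(328,255),m=(216,170),dish=(146,190),long=(375,218),sq=(245,244),g0=(287,150),g1=(324,155),g2=(348,172),blk=(309,219))
for k,(u,v) in px.items():
    c=np.nanmedian(W[v-4:v+5,u-4:u+5].reshape(-1,3),0)
    print(k,c.round(1))
    if k[0]in'bhmg' :
        band={'b':(42,60),'h':(42,60),'m':(40,54),'g':(42,60)}[k[0]]
        if k=='blk': band=(5,40)
        for n in C:
            q=near(C[n],c[:2],45,*band)
            if len(q)<4: print(n,len(q));continue
            q=q.astype(np.float32);print('  ',n,len(q),'z',np.median(q[:,2]).round(1),'rect',cv2.minAreaRect(q[:,:2].copy()),'circ',cv2.minEnclosingCircle(q[:,:2].copy()))
    else:
        for n in C:
            q=near(C[n],c[:2],{'dish':85,'long':100,'sq':60}[k],8.5,16).astype(np.float32)
            print('  ',n,len(q),'z',np.median(q[:,2]),'rect',cv2.minAreaRect(q[:,:2].copy()),'circ',circ(q))
im=cv2.imread('pics/scene0.png')[130:290,130:430];cv2.imwrite('pics/crop.png',cv2.resize(im,(800,427),interpolation=cv2.INTER_CUBIC))
E
```

```text
b0 [453.1   5.3  47.8]
   scene 101 z 49.5 rect ((444.2004699707031, 4.954610824584961), (26.923442840576172, 27.354969024658203), 75.20933532714844) circ ((444.2994384765625, 4.953477382659912), 14.320977210998535)
   side 124 z 49.9 rect ((440.48394775390625, 5.313760757446289), (26.267990112304688, 27.126049041748047), 17.444517135620117) circ ((440.58953857421875, 5.049056053161621), 14.927886962890625)
b1 [473.4 122.6  49.4]
   scene 103 z 49.6 rect ((467.3838195800781, 122.78407287597656), (27.421188354492188, 26.827800750732422), 48.51219940185547) circ ((467.05670166015625, 122.71844482421875), 14.461326599121094)
   side 155 z 50.0 rect ((462.8994140625, 123.56629943847656), (25.700054168701172, 28.380233764648438), 17.203506469726562) circ ((462.3988037109375, 122.88006591796875), 14.788576126098633)
h0 [ 656.5 -172.1   51.2]
   scene 131 z 51.4 rect ((653.037109375, -176.60336303710938), (22.753524780273438, 29.47161865234375), 22.738065719604492) circ ((652.818603515625, -177.1925048828125), 17.736087799072266)
   side 74 z 51.3 rect ((650.348876953125, -176.3859710693359
[... 3180 characters left out ...]
667823791504), 65.77400207519531) circ ((408.5540466308594, 211.8477020263672), 15.281320571899414)
   side 206 z 50.1 rect ((405.2205810546875, 212.74354553222656), (27.18083381652832, 27.209148406982422), 3.295748472213745) circ ((405.61279296875, 212.752685546875), 14.283329010009766)
blk [546.2 125.5   5.8]
   scene 89 z 13.9 rect ((548.5345458984375, 123.73406219482422), (29.563201904296875, 22.897035598754883), 2.452331066131592) circ ((548.2779541015625, 123.72307586669922), 18.374364852905273)
   side 94 z 14.1 rect ((544.8512573242188, 123.91571044921875), (29.131818771362305, 24.735919952392578), 3.5088727474212646) circ ((544.4332275390625, 124.01277160644531), 18.283992767333984)
```

View pics/crop.png

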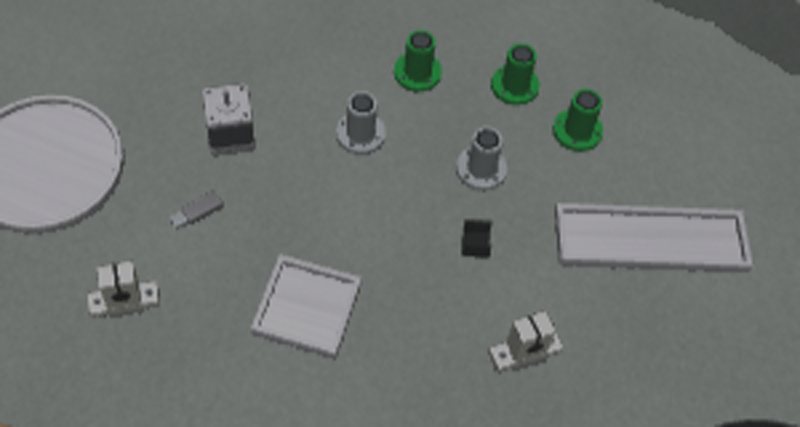

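The crop confirms the steel bearings, the two white holders, the motor and the trays. The green ones are decoys. First I'll take holder1 to the long tray.

```bash
cat >go.py <<'E'
# usage: go.py x y z yaw_deg [x y z yaw ...]  -> shares from the present pose; yaw = direction of tool y
import sys
from h import *
from scipy.spatial.transform import Rotation as R
def go(*v):
    o=r.get_obs();p=np.array(o['ee_pos']);M=np.array(o['tool_rot'])
    for x,y,z,a in np.reshape(v,(-1,4)):
        c,s=np.cos(np.radians(a)),np.sin(np.radians(a))
        T=np.array([[-s,c,0],[c,s,0],[0,0,-1.]])
        print(np.r_[M.T@([x,y,z]-p)/600,R.from_matrix(M.T@T).as_rotvec()/2].round(4).tolist())
if __name__=='__main__': go(*map(float,sys.argv[1:]))
E
cat >look.py <<'E'
# usage: look.py x y z0 z1 rad : wrist-cam cloud, rect and circle of the points in the height band
import sys
from h import *
def look(x,y,z0,z1,rad=45):
    o=r.get_obs();im,d=r.camera('wrist');p=r.camera_params('wrist')
    T=np.eye(4);T[:3,:3]=o['tool_rot'];T[:3,3]=o['ee_pos']
    q=near(cloud(p['K'],T@p['hand_eye'],d),(x,y),rad,z0,z1).astype(np.float32)
    print(len(q),np.median(q[:,2]),np.round(q[:,:2].mean(0),1),cv2.minAreaRect(q[:,:2].copy()))
    return im
if __name__=='__main__': look(*map(float,sys.argv[1:]))
E
python3 go.py 648 173 150 25
```

```text
[-0.8588, -0.4086, 0.1349, -0.0007, 0.0003, 0.3504]
```

Call:
{"fn": "carry_out", "kwargs": {"targets": [-0.859,-0.409,0.135,-0.0007,0.0003,0.35,-0.859,-0.409,0.135,-0.0007,0.0003,0.35,-0.859,-0.409,0.135,-0.0007,0.0003,0.35,-0.859,-0.409,0.135,-0.0007,0.0003,0.35,-0.859,-0.409,0.135,-0.0007,0.0003,0.35,-0.859,-0.409,0.135,-0.0007,0.0003,0.35,-0.859,-0.409,0.135,-0.0007,0.0003,0.35,-0.859,-0.409,0.135,-0.0007,0.0003,0.35,-0.859,-0.409,0.135,-0.0007,0.0003,0.35,-0.859,-0.409,0.135,-0.0007,0.0003,0.35], "fingers": -1}}

```text
clock: 1.1
ee_pos: [600.6, 229.8, 160.5]
tool_rot: [[-0.423, 0.906, 0.0], [0.906, 0.423, 0.001], [0.001, 0.001, -1.0]]
ft_force: [0.6, 0.7, 0.1]
gripper_width: 85.3
finger_force: 0.0
```

```bash
python3 go.py 648 173 150 25
```

```text
[-0.1193, 0.0314, 0.0174, 0.0003, -0.0006, 0.0005]
```

Call:
{"fn": "carry_out", "kwargs": {"targets": [-0.11,0.03,0.017,0,0,0,-0.11,0.03,0.017,0,0,0,-0.11,0.03,0.017,0,0,0,-0.11,0.03,0.017,0,0,0]}}

```text
clock: 1.5
ee_pos: [643.6, 179.8, 150.3]
tool_rot: [[-0.423, 0.906, -0.001], [0.906, 0.423, 0.002], [0.002, 0.0, -1.0]]
ft_force: [-0.1, 0.1, 0.5]
gripper_width: 85.6
finger_force: 0.0
```

```bash
python3 - <<'E'
from look import *
im=look(648,173,42,60)
cv2.imwrite('pics/w1.png',im)
look(648,173,4,14);
from go import go
print(r.get_obs()['ee_pos']);go(648,173,150,25)
E
```

```text
873 52.206856 [648.2 173.5] ((648.8849487304688, 172.55398559570312), (20.13851547241211, 30.10819435119629), 25.225812911987305)
359 10.152731 [638.9 192.4] ((638.9512939453125, 192.15994262695312), (19.948638916015625, 15.780735969543457), 27.537487030029297)
[643.09922365 181.38003475 150.73502895]
[-0.0161, 0.0015, 0.0012, 0.0004, -0.0012, 0.0015]
```

View pics/w1.png

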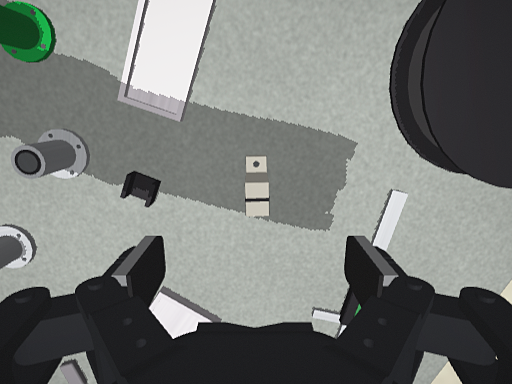

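The wrist view shows holder1's block at (257,195) and foot at (256,163). The measured position is (648.5,173) at 25°, which agrees with the mean of the fixed cameras. Descending.

```bash
python3 go.py 648.5 173 60 25.3 648.5 173 19.5 25.3
```

```text
[-0.0168, 0.0021, 0.1512, 0.0004, -0.0012, -0.0012]
[-0.017, 0.002, 0.2187, 0.0004, -0.0012, -0.0012]
```

Call:
{"fn": "carry_out", "kwargs": {"targets": [-0.017,0.002,0.151,0,-0.001,-0.001,-0.017,0.002,0.151,0,-0.001,-0.001,-0.017,0.002,0.151,0,-0.001,-0.001,-0.017,0.002,0.219,0,-0.001,-0.001,-0.017,0.002,0.219,0,-0.001,-0.001,-0.017,0.002,0.219,0,-0.001,-0.001,-0.017,0.002,0.219,0,-0.001,-0.001]}}

```text
clock: 2.3
ee_pos: [650.8, 171.6, 22.2]
tool_rot: [[-0.426, 0.905, 0.004], [0.905, 0.426, 0.001], [-0.001, 0.004, -1.0]]
ft_force: [-0.3, -0.1, 0.0]
gripper_width: 85.2
finger_force: 0.0
```

Call:
{"fn": "carry_out", "kwargs": {"targets": [0,0,0,0,0,0,0,0,0,0,0,0,0,0,0,0,0,0,0,0,0,0,0,0,0,0,0,0,0,0,0,0,0,0,0,0], "fingers": 1}}

```text
clock: 2.9
ee_pos: [649.7, 170.8, 19.7]
tool_rot: [[-0.425, 0.905, 0.002], [0.905, 0.425, -0.0], [-0.001, 0.001, -1.0]]
ft_force: [-0.2, 0.6, 4.6]
gripper_width: 19.1
finger_force: 59.1
```

```bash
python3 go.py 648.5 173 110 25.3 524.4 241.7 110 5.8 524.4 241.7 26 5.8
```

```text
[0.004, -0.0001, -0.1505, 0.0007, 0.0005, -0.0013]
[0.1956, -0.1386, -0.1509, 0.0008, 0.0004, 0.1689]
[0.1957, -0.1389, -0.0109, 0.0008, 0.0004, 0.1689]
```

Call:
{"fn": "carry_out", "kwargs": {"targets": [0.004,0,-0.15,0,0,0,0.004,0,-0.15,0,0,0,0.196,-0.139,-0.151,0,0,0.169,0.196,-0.139,-0.151,0,0,0.169,0.196,-0.139,-0.151,0,0,0.169,0.196,-0.139,-0.151,0,0,0.169,0.196,-0.139,-0.151,0,0,0.169,0.196,-0.139,-0.08,0,0,0.169,0.196,-0.139,-0.04,0,0,0.169,0.196,-0.139,-0.04,0,0,0.169]}}

```text
clock: 3.9
ee_pos: [523.4, 239.9, 40.3]
tool_rot: [[-0.1, 0.995, -0.003], [0.995, 0.1, -0.003], [-0.003, -0.003, -1.0]]
ft_force: [0.0, -0.1, 0.4]
gripper_width: 19.3
finger_force: 59.0
```

Call:
{"fn": "carry_out", "kwargs": {"targets": [0,0,0,0,0,0,0,0,0,0,0,0]}}

```text
clock: 4.1
ee_pos: [525.5, 241.5, 44.4]
tool_rot: [[-0.1, 0.995, 0.003], [0.995, 0.1, 0.0], [-0.0, 0.003, -1.0]]
ft_force: [1.0, 0.4, -0.0]
gripper_width: 19.2
finger_force: 59.0
```

```bash
python3 go.py 524.4 241.7 25.2 5.8; python3 - <<'E'
from look import *
cv2.imwrite('pics/w2.png',look(524,242,42,120))
E
```

```text
[0.0005, -0.0019, 0.032, 0.0017, 0.0001, -0.0006]
23495 100.69447 [523.8 246.4] ((524.119873046875, 243.21405029296875), (88.65972900390625, 31.167280197143555), 5.660510540008545)
```

View pics/w2.png

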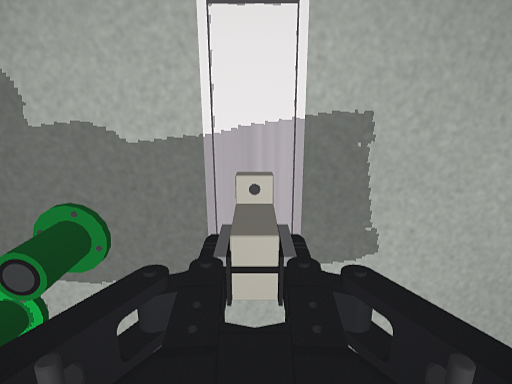

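The holder, at (255,200), is centred between the long tray walls at x≈210 and 300. Lowering.

Call:
{"fn": "carry_out", "kwargs": {"targets": [0,-0.002,0.018,0.001,0,0,0,-0.002,0.03,0.001,0,0,0,-0.002,0.032,0.001,0,0,0,-0.002,0.032,0.001,0,0,0,-0.002,0.032,0.001,0,0]}}

```text
clock: 4.65
ee_pos: [522.9, 241.9, 24.3]
tool_rot: [[-0.101, 0.995, -0.0], [0.995, 0.101, -0.0], [-0.0, -0.0, -1.0]]
ft_force: [-2.1, -0.3, 9.3]
gripper_width: 19.1
finger_force: 60.9
```

Contact (9 N). Release, then rise.

Call:
{"fn": "carry_out", "kwargs": {"targets": [0,0,0,0,0,0,0,0,0,0,0,0,0,0,0,0,0,0,0,0,0,0,0,0,0,0,0,0,0,0], "fingers": -1}}

```text
clock: 5.15
ee_pos: [522.9, 241.6, 23.9]
tool_rot: [[-0.101, 0.995, -0.001], [0.995, 0.101, -0.001], [-0.001, -0.001, -1.0]]
ft_force: [-0.6, -0.5, 0.4]
gripper_width: 85.5
finger_force: 0.0
```

Call:
{"fn": "carry_out", "kwargs": {"targets": [0,0,-0.08,0,0,0,0,0,-0.2,0,0,0,0,0,-0.2,0,0,0,0,0,-0.2,0,0,0]}}

```text
clock: 5.55
ee_pos: [524.8, 242.5, 147.5]
tool_rot: [[-0.101, 0.995, 0.005], [0.995, 0.101, 0.002], [0.002, 0.005, -1.0]]
ft_force: [-0.2, 0.2, -0.0]
gripper_width: 85.4
finger_force: 0.0
```

```bash
python3 -c "
from look import *
look(523.5,242,46,62)"; python3 go.py 465 123 150 0 465 123 14 0
```

```text
943 57.204468 [522.5 244.8] ((522.7471313476562, 243.7255859375), (20.165937423706055, 29.78232765197754), 4.955883979797363)
[-0.1878, -0.1174, -0.008, 0.0011, -0.0005, 0.0506]
[-0.188, -0.1179, 0.2187, 0.0011, -0.0005, 0.0506]
```

Call:
{"fn": "carry_out", "kwargs": {"targets": [-0.188,-0.117,-0.008,0.001,0,0.05,-0.188,-0.117,-0.008,0.001,0,0.05,-0.188,-0.117,-0.008,0.001,0,0.05,-0.188,-0.117,-0.008,0.001,0,0.05,-0.188,-0.118,0.05,0.001,0,0.05,-0.188,-0.118,0.05,0.001,0,0.05]}}

```text
clock: 6.2
ee_pos: [461.7, 122.4, 111.0]
tool_rot: [[-0.001, 1.0, -0.008], [1.0, 0.001, -0.003], [-0.003, -0.008, -1.0]]
ft_force: [-1.3, -0.3, -0.5]
gripper_width: 85.1
finger_force: 0.0
```

```bash
python3 -c "
from look import *
look(465,123,44,60)"; python3 go.py 465 123 70 0 465 123 14 0
```

```text
1210 50.490288 [466.2 122.6] ((466.24896240234375, 121.86701965332031), (27.616561889648438, 27.52557945251465), 42.141944885253906)
[0.0012, 0.0049, 0.0706, -0.0037, 0.0012, 0.0006]
[0.0014, 0.0055, 0.1639, -0.0037, 0.0012, 0.0006]
```

Call:
{"fn": "carry_out", "kwargs": {"targets": [0,0.002,0.075,0,0,0,0,0.002,0.12,0,0,0,0,0.002,0.163,0,0,0,0,0.002,0.163,0,0,0,0,0.002,0.163,0,0,0]}}

```text
clock: 6.75
ee_pos: [465.0, 122.5, 16.8]
tool_rot: [[-0.001, 1.0, -0.003], [1.0, 0.001, -0.001], [-0.001, -0.003, -1.0]]
ft_force: [-0.2, 0.1, 0.4]
gripper_width: 85.4
finger_force: 0.0
```

Call:
{"fn": "carry_out", "kwargs": {"targets": [0,0,0,0,0,0,0,0,0,0,0,0,0,0,0,0,0,0,0,0,0,0,0,0,0,0,0,0,0,0,0,0,0,0,0,0], "fingers": 1}}

```text
clock: 7.35
ee_pos: [465.3, 122.5, 17.2]
tool_rot: [[-0.001, 1.0, -0.001], [1.0, 0.001, -0.0], [-0.0, -0.001, -1.0]]
ft_force: [-1.3, 0.3, 10.6]
gripper_width: 26.6
finger_force: 58.3
```

```bash
python3 go.py 465 123 125 0 522.5 -321 125 0 522.5 -321 40 0
```

```text
[0.0008, -0.0007, -0.1797, -0.0007, 0.0, 0.0005]
[-0.7393, 0.0945, -0.1799, -0.0007, 0.0, 0.0005]
[-0.7393, 0.0947, -0.0382, -0.0007, 0.0, 0.0005]
```

Call:
{"fn": "carry_out", "kwargs": {"targets": [0.001,-0.001,-0.08,0,0,0,0.001,-0.001,-0.15,0,0,0,-0.739,0.095,-0.18,0,0,0,-0.739,0.095,-0.18,0,0,0,-0.739,0.095,-0.18,0,0,0,-0.739,0.095,-0.18,0,0,0,-0.739,0.095,-0.18,0,0,0,-0.739,0.095,-0.18,0,0,0,-0.739,0.095,-0.18,0,0,0,-0.739,0.095,-0.18,0,0,0]}}

```text
clock: 8.35
ee_pos: [515.9, -275.2, 122.7]
tool_rot: [[-0.001, 1.0, -0.003], [1.0, 0.001, -0.0], [-0.0, -0.003, -1.0]]
ft_force: [1.2, 0.5, -1.5]
gripper_width: 26.3
finger_force: 59.6
```

```bash
python3 go.py 522.5 -321 125 0 522.5 -321 32 0
```

```text
[-0.0763, 0.0108, -0.0039, -0.0014, 0.0002, 0.0005]
[-0.0762, 0.0113, 0.1511, -0.0014, 0.0002, 0.0005]
```

Call:
{"fn": "carry_out", "kwargs": {"targets": [-0.076,0.011,-0.004,0,0,0,-0.076,0.011,0.06,0,0,0,-0.076,0.011,0.12,0,0,0,-0.076,0.011,0.15,0,0,0,-0.076,0.011,0.15,0,0,0,-0.076,0.011,0.15,0,0,0]}}

```text
clock: 8.95
ee_pos: [522.6, -319.1, 32.9]
tool_rot: [[-0.001, 1.0, -0.003], [1.0, 0.001, -0.001], [-0.001, -0.003, -1.0]]
ft_force: [-0.3, 0.2, -1.5]
gripper_width: 26.5
finger_force: 59.6
```

```bash
python3 go.py 522.5 -321 21.2 0; python3 - <<'E'
from look import *
cv2.imwrite('pics/w3.png',look(522,-321,8,16,100))
E
```

```text
[-0.0031, -0.0002, 0.0195, -0.0015, 0.0004, 0.0004]
5338 11.767905 [ 522.5 -282.4] ((523.869140625, -285.5406799316406), (122.29264068603516, 149.3918914794922), 88.97563934326172)
```

View pics/w3.png

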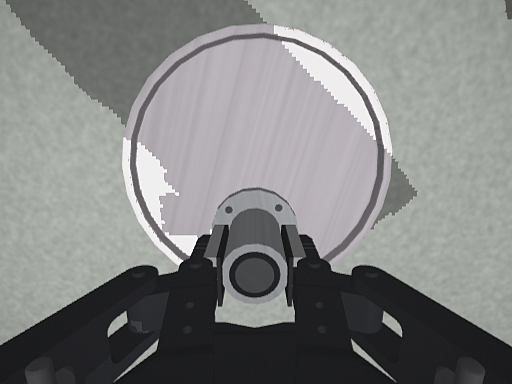

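The bearing at (255,240) is upright over the dish, on its near side. Lowering.

Call:
{"fn": "carry_out", "kwargs": {"targets": [-0.002,0,0.012,0,0,0,-0.002,0,0.018,0,0,0,-0.002,0,0.02,0,0,0,-0.002,0,0.02,0,0,0,-0.002,0,0.02,0,0,0]}}

```text
clock: 9.5
ee_pos: [522.8, -320.3, 21.2]
tool_rot: [[-0.001, 1.0, -0.002], [1.0, 0.001, -0.001], [-0.001, -0.002, -1.0]]
ft_force: [-1.1, 2.8, 5.8]
gripper_width: 26.6
finger_force: 60.5
```

Call:
{"fn": "carry_out", "kwargs": {"targets": [0,0,0,0,0,0,0,0,0,0,0,0,0,0,0,0,0,0,0,0,0,0,0,0,0,0,0,0,0,0], "fingers": -1}}

```text
clock: 10.0
ee_pos: [522.7, -320.2, 20.5]
tool_rot: [[-0.001, 1.0, -0.003], [1.0, 0.001, -0.001], [-0.001, -0.003, -1.0]]
ft_force: [0.4, 0.0, -0.5]
gripper_width: 85.4
finger_force: 0.0
```

Call:
{"fn": "carry_out", "kwargs": {"targets": [0,0,-0.08,0,0,0,0,0,-0.15,0,0,0,0,0,-0.15,0,0,0,0,0,-0.15,0,0,0]}}

```text
clock: 10.4
ee_pos: [523.4, -320.3, 111.6]
tool_rot: [[-0.001, 1.0, -0.001], [1.0, 0.001, -0.002], [-0.002, -0.001, -1.0]]
ft_force: [0.5, 0.1, 0.1]
gripper_width: 85.3
finger_force: 0.0
```

```bash
python3 -c "
from look import *
look(522,-321,46,62)"; python3 go.py 442.5 5 111 0
```

```text
1271 54.515396 [ 522.9 -320. ] ((522.8132934570312, -321.0474853515625), (27.341461181640625, 27.813636779785156), 2.104060173034668)
[0.5416, -0.1332, -0.0008, -0.0012, 0.0003, 0.0006]
```

Call:
{"fn": "carry_out", "kwargs": {"targets": [0.542,-0.133,0,0,0,0,0.542,-0.133,0,0,0,0,0.542,-0.133,0,0,0,0,0.542,-0.133,0,0,0,0,0.542,-0.133,0,0,0,0,0.542,-0.133,0,0,0,0,0.542,-0.133,0,0,0,0,0.542,-0.133,0,0,0,0,0.542,-0.133,0,0,0,0]}}

```text
clock: 11.35
ee_pos: [442.2, 5.5, 109.8]
tool_rot: [[-0.003, 1.0, -0.004], [1.0, 0.003, -0.001], [-0.001, -0.004, -1.0]]
ft_force: [-0.2, 0.1, 0.2]
gripper_width: 85.4
finger_force: 0.0
```

```bash
python3 -c "
from look import *
look(442.5,5,44,60)"; python3 go.py 443 5 70 0 443 5 16 0
```

```text
1213 50.530735 [443.1   4. ] ((443.0811767578125, 3.0484352111816406), (27.511667251586914, 27.586341857910156), 24.22745704650879)
[0.001, 0.001, 0.0666, -0.0018, 0.0007, 0.0006]
[0.0011, 0.0013, 0.1566, -0.0018, 0.0007, 0.0006]
```

Call:
{"fn": "carry_out", "kwargs": {"targets": [-0.001,0.001,0.07,-0.001,0,0,-0.001,0.001,0.12,-0.001,0,0,-0.001,0.001,0.157,-0.001,0,0,-0.001,0.001,0.157,-0.001,0,0,-0.001,0.001,0.157,-0.001,0,0]}}

```text
clock: 11.9
ee_pos: [443.0, 2.8, 16.2]
tool_rot: [[0.002, 1.0, -0.002], [1.0, -0.002, -0.001], [-0.001, -0.002, -1.0]]
ft_force: [-0.2, -0.3, 0.1]
gripper_width: 85.7
finger_force: 0.0
```

Call:
{"fn": "carry_out", "kwargs": {"targets": [0,0,0,0,0,0,0,0,0,0,0,0,0,0,0,0,0,0,0,0,0,0,0,0,0,0,0,0,0,0,0,0,0,0,0,0], "fingers": 1}}

```text
clock: 12.5
ee_pos: [443.4, 4.5, 17.0]
tool_rot: [[-0.001, 1.0, 0.0], [1.0, 0.001, -0.0], [-0.0, 0.0, -1.0]]
ft_force: [-0.7, 0.0, 10.8]
gripper_width: 26.6
finger_force: 58.3
```

```bash
python3 go.py 443 4 125 0 522.5 -252 125 0 522.5 -252 35 0
```

```text
[-0.0009, -0.0006, -0.1799, 0.0002, 0.0002, 0.0006]
[-0.4277, 0.1314, -0.1797, 0.0002, 0.0002, 0.0006]
[-0.4277, 0.1313, -0.0297, 0.0002, 0.0002, 0.0006]
```

Call:
{"fn": "carry_out", "kwargs": {"targets": [0,0,-0.08,0,0,0,0,0,-0.15,0,0,0,-0.428,0.131,-0.18,0,0,0,-0.428,0.131,-0.18,0,0,0,-0.428,0.131,-0.18,0,0,0,-0.428,0.131,-0.18,0,0,0,-0.428,0.131,-0.18,0,0,0,-0.428,0.131,-0.18,0,0,0,-0.428,0.131,-0.12,0,0,0,-0.428,0.131,-0.06,0,0,0]}}

```text
clock: 13.5
ee_pos: [522.6, -253.6, 52.4]
tool_rot: [[0.0, 1.0, 0.002], [1.0, -0.0, -0.002], [-0.002, 0.002, -1.0]]
ft_force: [-0.3, 0.2, -1.6]
gripper_width: 26.7
finger_force: 59.6
```

Call:
{"fn": "carry_out", "kwargs": {"targets": [0,0,0.02,0,0,0,0,0,0.02,0,0,0,0,0,0.02,0,0,0]}}

```text
clock: 13.8
ee_pos: [522.5, -252.6, 41.4]
tool_rot: [[-0.001, 1.0, 0.0], [1.0, 0.001, -0.001], [-0.001, 0.0, -1.0]]
ft_force: [-0.5, 0.1, -1.1]
gripper_width: 26.4
finger_force: 59.6
```

```bash
python3 go.py 522.5 -252 20.8 0
```

```text
[0.001, 0.0001, 0.0344, 0.0, 0.0006, 0.0006]
```

Call:
{"fn": "carry_out", "kwargs": {"targets": [0,0,0.018,0,0,0,0,0,0.028,0,0,0,0,0,0.033,0,0,0,0,0,0.034,0,0,0,0,0,0.034,0,0,0,0,0,0.034,0,0,0]}}

```text
clock: 14.4
ee_pos: [522.1, -252.2, 21.1]
tool_rot: [[-0.001, 1.0, 0.0], [1.0, 0.001, -0.0], [-0.0, 0.0, -1.0]]
ft_force: [-3.1, 2.0, 11.6]
gripper_width: 26.5
finger_force: 61.3
```

Call:
{"fn": "carry_out", "kwargs": {"targets": [0,0,0,0,0,0,0,0,0,0,0,0,0,0,0,0,0,0,0,0,0,0,0,0,0,0,0,0,0,0], "fingers": -1}}

```text
clock: 14.9
ee_pos: [522.0, -252.4, 20.0]
tool_rot: [[-0.001, 1.0, -0.001], [1.0, 0.001, -0.001], [-0.001, -0.001, -1.0]]
ft_force: [0.2, -0.2, -0.1]
gripper_width: 85.4
finger_force: 0.0
```

Call:
{"fn": "carry_out", "kwargs": {"targets": [0,0,-0.08,0,0,0,0,0,-0.2,0,0,0,0,0,-0.2,0,0,0,0,0,-0.2,0,0,0]}}

```text
clock: 15.3
ee_pos: [523.8, -253.3, 143.6]
tool_rot: [[-0.001, 1.0, 0.005], [1.0, 0.001, -0.003], [-0.003, 0.005, -1.0]]
ft_force: [-0.1, 0.6, -0.4]
gripper_width: 85.7
finger_force: 0.0
```

```bash
python3 -c "
from look import *
look(522,-252,46,62,30)"; python3 go.py 460 -120 140 16
```

```text
968 54.475792 [ 522.2 -252.7] ((522.3264770507812, -253.5229034423828), (27.468141555786133, 27.59087371826172), 19.764949798583984)
[0.2212, -0.1046, 0.0019, 0.0011, 0.001, -0.1391]
```

Call:
{"fn": "carry_out", "kwargs": {"targets": [0.221,-0.105,0.002,0.001,0,-0.139,0.221,-0.105,0.002,0.001,0,-0.139,0.221,-0.105,0.002,0.001,0,-0.139,0.221,-0.105,0.002,0.001,0,-0.139,0.221,-0.105,0.002,0.001,0,-0.139,0.221,-0.105,0.002,0.001,0,-0.139]}}

```text
clock: 15.95
ee_pos: [459.1, -120.4, 138.2]
tool_rot: [[-0.275, 0.962, -0.003], [0.962, 0.275, -0.002], [-0.001, -0.003, -1.0]]
ft_force: [0.6, 0.1, 0.8]
gripper_width: 85.7
finger_force: 0.0
```

```bash
python3 -c "
from look import *
cv2.imwrite('pics/w4.png',look(460,-120,42,51))"; python3 go.py 460 -120 16 16
```

```text
2517 48.53747 [ 460.2 -120.3] ((460.48126220703125, -121.83604431152344), (41.67057418823242, 42.812252044677734), 17.11370849609375)
[0.0011, 0.0023, 0.2039, -0.0016, 0.0004, -0.0008]
```

View pics/w4.png

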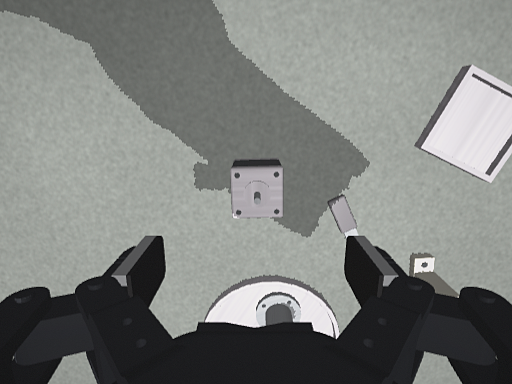

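The motor is at (257,190), square to the fingers. The USB stick at (343,215) is clear of them. Descending.

Call:
{"fn": "carry_out", "kwargs": {"targets": [0.001,0.002,0.08,0,0,0,0.001,0.002,0.15,0,0,0,0.001,0.002,0.203,0,0,0,0.001,0.002,0.203,0,0,0,0.001,0.002,0.203,0,0,0]}}

```text
clock: 16.5
ee_pos: [459.4, -120.0, 16.9]
tool_rot: [[-0.274, 0.962, -0.004], [0.962, 0.274, -0.001], [0.0, -0.004, -1.0]]
ft_force: [0.5, -0.1, 0.5]
gripper_width: 85.4
finger_force: 0.0
```

Call:
{"fn": "carry_out", "kwargs": {"targets": [0,0,0,0,0,0,0,0,0,0,0,0,0,0,0,0,0,0,0,0,0,0,0,0,0,0,0,0,0,0,0,0,0,0,0,0], "fingers": 1}}

```text
clock: 17.1
ee_pos: [460.4, -119.1, 18.4]
tool_rot: [[-0.276, 0.961, -0.0], [0.961, 0.276, -0.001], [-0.001, -0.001, -1.0]]
ft_force: [-2.3, 0.3, 14.0]
gripper_width: 40.8
finger_force: 59.4
```

```bash
python3 go.py 460 -120 115 16 634.2 -17.7 115 -9 634.2 -17.7 40 -9
```

```text
[-0.0014, -0.0011, -0.1609, -0.0003, 0.0006, 0.0]
[0.0824, 0.325, -0.1612, -0.0001, 0.0007, 0.2182]
[0.0826, 0.3251, -0.0362, -0.0001, 0.0007, 0.2182]
```

Call:
{"fn": "carry_out", "kwargs": {"targets": [0,0,-0.08,0,0,0,0,0,-0.15,0,0,0,0.082,0.325,-0.161,0,0,0.218,0.082,0.325,-0.161,0,0,0.218,0.082,0.325,-0.161,0,0,0.218,0.082,0.325,-0.161,0,0,0.218,0.082,0.325,-0.161,0,0,0.218,0.082,0.325,-0.12,0,0,0.218,0.082,0.325,-0.06,0,0,0.218,0.082,0.325,-0.04,0,0,0.218]}}

```text
clock: 18.1
ee_pos: [631.4, -17.2, 37.7]
tool_rot: [[0.156, 0.988, -0.007], [0.988, -0.156, -0.001], [-0.002, -0.007, -1.0]]
ft_force: [-1.2, 0.6, -3.4]
gripper_width: 41.0
finger_force: 62.9
```

Call:
{"fn": "carry_out", "kwargs": {"targets": [0,0,0,0,0,0,0,0,0,0,0,0,0,0,0,0,0,0]}}

```text
clock: 18.4
ee_pos: [634.6, -18.2, 42.1]
tool_rot: [[0.157, 0.988, -0.0], [0.988, -0.157, -0.001], [-0.001, 0.0, -1.0]]
ft_force: [0.9, 0.3, -2.0]
gripper_width: 41.0
finger_force: 62.9
```

```bash
python3 go.py 634.2 -17.7 23 -9; python3 - <<'E'
from look import *
cv2.imwrite('pics/w5.png',look(634,-18,8,16,60))
E
```

```text
[0.0008, -0.0008, 0.0319, 0.0, 0.0005, -0.0001]
2465 12.123266 [639.6   5.5] ((637.8070678710938, -5.359586715698242), (48.3245849609375, 76.36315155029297), 80.71475219726562)
```

View pics/w5.png

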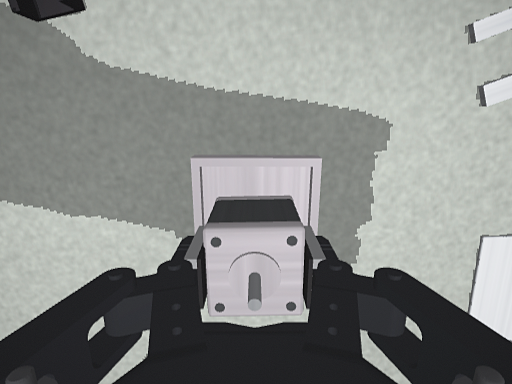

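The motor is centred over the square tray, whose walls are at x≈195 and 320. Lowering.

Call:
{"fn": "carry_out", "kwargs": {"targets": [0,0,0.018,0,0,0,0,0,0.026,0,0,0,0,0,0.031,0,0,0,0,0,0.032,0,0,0,0,0,0.032,0,0,0,0,0,0.032,0,0,0]}}

```text
clock: 19.05
ee_pos: [633.3, -17.8, 23.5]
tool_rot: [[0.156, 0.988, -0.002], [0.988, -0.156, 0.0], [-0.0, -0.002, -1.0]]
ft_force: [-9.5, 2.4, 26.5]
gripper_width: 41.1
finger_force: 66.8
```

Firmly seated at 27 N, so I release and go for holder0.

Call:
{"fn": "carry_out", "kwargs": {"targets": [0,0,-0.002,0,0,0,0,0,-0.002,0,0,0,0,0,-0.002,0,0,0,0,0,-0.002,0,0,0,0,0,-0.002,0,0,0], "fingers": -1}}

```text
clock: 19.55
ee_pos: [633.5, -18.0, 22.1]
tool_rot: [[0.156, 0.988, -0.003], [0.988, -0.156, -0.001], [-0.002, -0.003, -1.0]]
ft_force: [0.4, -0.3, -0.1]
gripper_width: 85.7
finger_force: 0.0
```

Call:
{"fn": "carry_out", "kwargs": {"targets": [0,0,-0.08,0,0,0,0,0,-0.2,0,0,0,0,0,-0.2,0,0,0,0,0,-0.2,0,0,0]}}

```text
clock: 19.95
ee_pos: [636.0, -18.3, 146.2]
tool_rot: [[0.156, 0.988, 0.004], [0.988, -0.156, -0.001], [-0.0, 0.004, -1.0]]
ft_force: [-0.8, -0.4, -0.7]
gripper_width: 85.6
finger_force: 0.0
```

```bash
python3 -c "
from look import *
look(634,-18,47,57,40)"; python3 go.py 650.5 -176.5 150 21
```

```text
2529 53.653313 [633.4 -19. ] ((632.934326171875, -20.378955841064453), (42.41918182373047, 41.94036102294922), 82.26124572753906)
[-0.257, 0.0673, -0.0099, 0.0002, 0.0004, -0.2617]
```

Call:
{"fn": "carry_out", "kwargs": {"targets": [-0.257,0.067,-0.01,0,0,-0.262,-0.257,0.067,-0.01,0,0,-0.262,-0.257,0.067,-0.01,0,0,-0.262,-0.257,0.067,-0.01,0,0,-0.262,-0.257,0.067,-0.01,0,0,-0.262,-0.257,0.067,-0.01,0,0,-0.262]}}

```text
clock: 20.6
ee_pos: [649.0, -174.9, 147.0]
tool_rot: [[-0.357, 0.934, -0.005], [0.934, 0.357, 0.001], [0.003, -0.004, -1.0]]
ft_force: [0.5, 0.5, -0.6]
gripper_width: 85.4
finger_force: 0.0
```

```bash
python3 -c "
from look import *
look(650,-176,44,60)
look(650,-176,4,14)"; python3 go.py 650.5 -176.5 20 21
```

```text
879 52.250267 [ 652.6 -177.3] ((652.6416625976562, -178.17112731933594), (20.10667610168457, 29.848119735717773), 21.16045570373535)
374 10.223707 [ 645.  -157.5] ((645.1571655273438, -157.6184539794922), (19.902067184448242, 15.543868064880371), 21.145732879638672)
[-0.0054, 0.0007, 0.2127, -0.0017, -0.001, 0.0007]
```

Call:
{"fn": "carry_out", "kwargs": {"targets": [-0.006,0.002,0.08,0,0,0,-0.006,0.002,0.15,0,0,0,-0.006,0.002,0.212,0,0,0,-0.006,0.002,0.212,0,0,0,-0.006,0.002,0.212,0,0,0]}}

```text
clock: 21.2
ee_pos: [651.8, -178.0, 21.6]
tool_rot: [[-0.36, 0.933, -0.003], [0.933, 0.36, -0.001], [0.001, -0.003, -1.0]]
ft_force: [0.7, 0.1, 0.6]
gripper_width: 85.3
finger_force: 0.0
```

Call:
{"fn": "carry_out", "kwargs": {"targets": [0,0,0,0,0,0,0,0,0,0,0,0,0,0,0,0,0,0,0,0,0,0,0,0,0,0,0,0,0,0,0,0,0,0,0,0], "fingers": 1}}

```text
clock: 21.8
ee_pos: [652.0, -179.7, 22.1]
tool_rot: [[-0.359, 0.933, -0.001], [0.933, 0.359, -0.001], [-0.001, -0.002, -1.0]]
ft_force: [0.0, 0.4, 7.1]
gripper_width: 18.9
finger_force: 59.6
```

```bash
python3 go.py 651 -177 140 21 516.4 320 140 5.8
```

```text
[0.0046, -0.0003, -0.1965, -0.0009, 0.0003, 0.0001]
[0.8583, 0.0874, -0.1971, -0.0009, 0.0004, 0.1328]
```

Call:
{"fn": "carry_out", "kwargs": {"targets": [0,0,-0.08,0,0,0,0,0,-0.16,0,0,0,0.858,0.087,-0.197,0,0,0.133,0.858,0.087,-0.197,0,0,0.133,0.858,0.087,-0.197,0,0,0.133,0.858,0.087,-0.197,0,0,0.133,0.858,0.087,-0.197,0,0,0.133,0.858,0.087,-0.197,0,0,0.133,0.858,0.087,-0.197,0,0,0.133,0.858,0.087,-0.197,0,0,0.133]}}

```text
clock: 22.8
ee_pos: [545.9, 208.0, 134.5]
tool_rot: [[-0.101, 0.995, -0.003], [0.995, 0.101, -0.001], [-0.001, -0.003, -1.0]]
ft_force: [1.2, 0.1, 0.2]
gripper_width: 18.8
finger_force: 58.8
```

```bash
python3 go.py 516.4 320 140 5.8 516.4 320 42 5.8
```

```text
[0.1906, -0.0302, -0.0092, -0.0013, 0.0004, -0.0002]
[0.1908, -0.0297, 0.1541, -0.0013, 0.0004, -0.0002]
```

Call:
{"fn": "carry_out", "kwargs": {"targets": [0.19,-0.03,-0.009,0,0,0,0.19,-0.03,-0.009,0,0,0,0.19,-0.03,-0.009,0,0,0,0.19,-0.03,0.06,0,0,0,0.19,-0.03,0.12,0,0,0,0.19,-0.03,0.152,0,0,0,0.19,-0.03,0.152,0,0,0,0.19,-0.03,0.152,0,0,0,0.19,-0.03,0.152,0,0,0]}}

```text
clock: 23.7
ee_pos: [518.2, 317.8, 44.6]
tool_rot: [[-0.1, 0.995, -0.001], [0.995, 0.1, 0.0], [0.0, -0.001, -1.0]]
ft_force: [-0.5, 0.6, 0.4]
gripper_width: 19.3
finger_force: 58.9
```

```bash
python3 go.py 516.4 320 27 5.8; python3 - <<'E'
from look import *
cv2.imwrite('pics/w6.png',look(516,320,8,16,60))
E
```

```text
[0.0039, -0.0026, 0.0293, -0.0004, -0.0001, -0.0004]
2529 12.197856 [514.4 342.8] ((517.7326049804688, 312.6679992675781), (58.33358383178711, 104.8992691040039), 5.985757350921631)
```

View pics/w6.png

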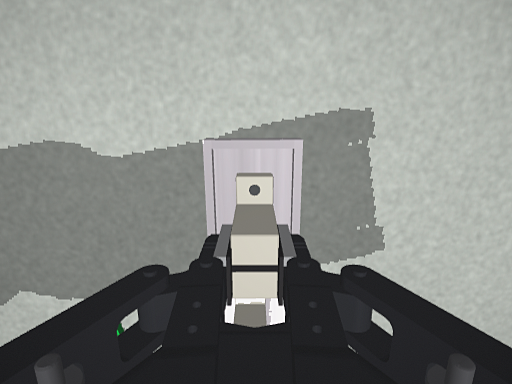

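Holder0 at (254,210) is centred across the tray, and its foot is clear of the end wall at row 148. Lowering.

Call:
{"fn": "carry_out", "kwargs": {"targets": [0.001,-0.001,0.016,0,0,0,0.001,-0.001,0.024,0,0,0,0.001,-0.001,0.028,0,0,0,0.001,-0.001,0.029,0,0,0,0.001,-0.001,0.029,0,0,0,0.001,-0.001,0.029,0,0,0]}}

```text
clock: 24.35
ee_pos: [516.1, 318.2, 27.0]
tool_rot: [[-0.101, 0.995, -0.003], [0.995, 0.101, -0.0], [0.0, -0.003, -1.0]]
ft_force: [-5.3, -2.3, 17.5]
gripper_width: 19.1
finger_force: 61.6
```

Call:
{"fn": "carry_out", "kwargs": {"targets": [0,0,0,0,0,0,0,0,0,0,0,0,0,0,0,0,0,0,0,0,0,0,0,0,0,0,0,0,0,0], "fingers": -1}}

```text
clock: 24.85
ee_pos: [516.4, 318.2, 25.5]
tool_rot: [[-0.101, 0.995, -0.003], [0.995, 0.101, -0.001], [-0.001, -0.003, -1.0]]
ft_force: [-0.1, 0.6, 0.4]
gripper_width: 85.2
finger_force: 0.0
```

Call:
{"fn": "carry_out", "kwargs": {"targets": [0,0,-0.08,0,0,0,0,0,-0.25,0,0,0,0,0,-0.3,0,0,0,0,0,-0.3,0,0,0,0,0,-0.3,0,0,0,0,0,-0.3,0,0,0,0,0,-0.3,0,0,0]}}

```text
clock: 25.55
ee_pos: [516.1, 318.2, 204.4]
tool_rot: [[-0.101, 0.995, -0.004], [0.995, 0.101, -0.002], [-0.002, -0.005, -1.0]]
ft_force: [0.7, 0.3, -0.1]
gripper_width: 85.4
finger_force: 0.0
```

```bash
python3 - <<'E'
from look import *
look(516,320,47,62,35)
cv2.imwrite('pics/side9.png',r.camera('side')[0])
im,d=r.camera('scene');cv2.imwrite('pics/scene9.png',im);p=r.camera_params('scene')
W=cloud(p['K'],p['world_from_camera'],d)
for x,y in((523,243),(517,320),(522.5,-320),(522.5,-252),(634,-18)):
    q=near(W,(x,y),35,46,62); print(len(q),np.nanmedian(q,0).round(1))
E
```

```text
630 57.308113 [516.1 319.6] ((515.845947265625, 318.7654724121094), (19.923852920532227, 29.639978408813477), 6.238328456878662)
127 [525.5 244.3  55.6]
129 [520.  319.6  55.7]
106 [ 525.4 -317.6   53.7]
107 [ 525.2 -250.6   54.2]
325 [636.4 -18.1  53.1]
```

View pics/side9.png

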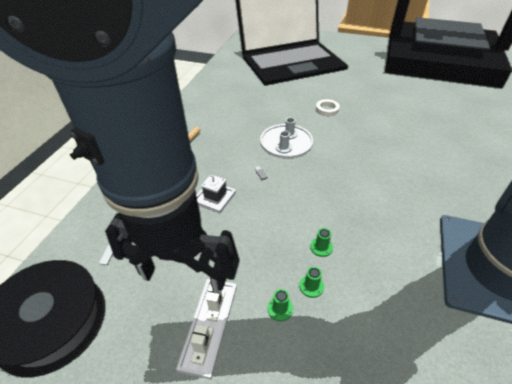

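View pics/scene9.png

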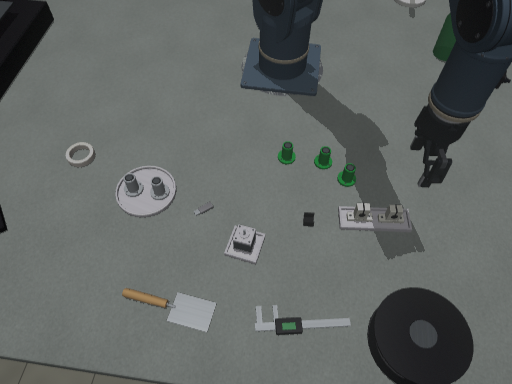

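All five parts stand upright in their trays: bearings at (132,184) and (158,188), motor at (244,238), holders at (362,211) and (393,213). The arm is clear, so I'm handing in.

```bash
python3 -c "
from rig import r
print(r.finish_job())"
```

```text
the job is handed in; nothing more can be done
None
```

I handed the job in at about 26 s; the final pictures show both bearings in the dish, both holders in the long tray and the motor in the square tray, all upright and released, though the system returned no verdict.

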